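# Clear the empty cups off the cutlery carousel

## Task

Take every empty blue cup off the cutlery carousel and stand it upright on the slate-grey glass board, well in from the edges, ready to be filled: turn the column click by click to bring each cup to the opening in the rail, slide it up its keyhole and draw it out there. Leave the white cup of teaspoons hanging, and finish with it turned into the middle of the opening, clicked in place. Do not push the glass or the tin about.

Things in the scene. Friction and masses are not known exactly. Their poses are not given: they have to be found in the camera images.
- blue_cup_1: one of up to four EMPTY blue cutlery cups (painted steel, open on top), 50 x 50 mm, 80 mm high, 3 mm walls, about 0.13 kg; three or four are there, an absent one reads None. Origin: centre of its underside; z up; x points to its back, which lies against the column while hung. Grip it from above across its y width, near the rim, in front of its middle.
- blue_cup_2: Keyhole, in the back (+x) wall of every cup, 4 mm thick: a slot 10 mm wide, its closed top end 68 mm above the underside, widening at the bottom into a hole 20 x 20 mm centred 40 mm above the underside. Else the same as blue_cup_1; may be absent (None).
- blue_cup_3: To unhook any cup in the opening: raise it 24 mm (21 to 28) so that the stud's head stands in the wide hole, then draw it straight outward, along its own -x, by 12 mm or more. Else the same as blue_cup_1; may be absent (None).
- blue_cup_4: While hung, the underside of a cup is 24 mm and its rim 104 mm above the worktop, its centre 73.5 mm from the turning axis. Else the same as blue_cup_1; may be absent (None).
- white_cup_1: the white cup with four steel teaspoons in it, hung on the column like the blue ones (same cup, same origin; the spoons stand up to 58 mm above its rim). Only one of white_cup_1 and white_cup_2 is there, the other reads None.
- white_cup_2: the white cup with teaspoons, as white_cup_1; there when that one is absent.
- carousel: fixed foot of the carousel: dark steel disc, 238 mm across, 10 mm high, with a 6 mm steel rail round it at 82 mm height, 111 mm from the axis. The rail keeps hung cups from coming off except at its opening: 80 degrees wide, centred on the foot's own -x axis (towards the robot), a rail post at each end. Origin: on the turning axis, at worktop height; z up.
- opening (a point): where the centre of a hung cup's underside is when the cup hangs in the middle of the opening: 73.5 mm from the turning axis along the foot's -x, 24 mm above the worktop.
- turret (a joint): angle (rad) of the column on the foot: 0 when their axes match, growing counter-clockwise seen from above. It turns either way, two full turns or more, and has click-stops every 60 degrees (0, +-1.047, ..); let go within about 20 degrees of one, it pulls itself in. Turning it over takes about 0.25 N m.
- grip_bar (a point): centre of the black grip bar on top of the column, on the turning axis, by which it is turned: 14 mm thick, 46 mm long along the column's (this point's) x axis, from 111 to 147 mm above the worktop. The top round it is flat, 112 mm high: room for fingertips. The point turns with the column.
- stud (a point): root of the head of one of the six mushroom studs, one in the middle of each face of the hexagonal wooden column (96 mm across flats, top at 108 mm); this one on the column's own -x side. Each stands 88 mm above the worktop: 7 mm shank, 13 mm head 4 mm thick, 5.5 mm between face and head.
- board: fixed glass cutting board with a slate-grey pattern, 335 mm along its x, 198 mm along its y, top 8 mm above the worktop. Origin: centre of its underside.
- glass: bystander: drinking glass, 76 mm across, 94 mm high; origin: centre of its underside.
- tin: bystander: food tin, 75 mm across, 58 mm high; origin: centre of its underside.

How it is judged:
By the outcome, as a careful person would: the job done as asked, in the order asked, and still so for the second after the job is handed in, with the robot touching nothing.
Of blue_cup_1, blue_cup_2, blue_cup_3, blue_cup_4 only 3 to 4 are there at a start; the rules pass over those that are not, and their reading is None.
Of white_cup_1, white_cup_2 only 1 to 1 are there at a start; the rules pass over those that are not, and their reading is None.
At some moment in a run one of blue_cup_1, blue_cup_2, blue_cup_3, blue_cup_4 may be knocked a few centimetres aside while the robot is not near it.
Once in a run the grip may slacken for a moment while it holds something.
It also fails if it takes over 210 s, if anything falls off the work surface, if the arm or the gripper's body presses on something with over 40 N, if the wrist force passes 120 N, or if a joint passes its speed limit or range.

## Robot

A 7-joint arm with a two-finger parallel gripper is mounted at the origin on a cart in front of the work surface, level with it; the furniture and walls round the work are solid. World frame = base frame: x ahead of the robot, y to its left, z up, the work surface at z = 0. Lengths are in m, angles in rad, forces in N, time in s.
With the tool pointing down it reaches from about 0.425 to 0.925 m from the base axis. Payload 6.8 kg.
Tool frame: the origin (TCP) lies on the centre line of the jaws, within the pads' length; the fingertips stand 14 mm ahead of it and the grasp point (between the pads) lies 5 mm behind it; z points along the fingers, y is the line along which they close (so a half turn about z gives the same grasp; the last joint's range is limited). The gripper opens to 85 mm and grips with 20 to 120 N. Pads are 22 mm wide; open, the fingers measure 114 mm over their backs; the gripper's body (76 mm by 85 mm) begins 54 mm behind the grasp point. The pads swing forward as they close: fully open they stand 13 mm farther back than shut.
Start: joints at [1.222, 0.477, 0.022, 1.555, -0.011, 1.109, -0.083], TCP at [0.161, -0.656, 0.245] pointing down, gripper open.
Joint ranges: [-2.96, 2.96], [-0.34, 2.1], [-1.41, 1.46], [0.24, 2.44], [-1.37, 4.51], [0.17, 1.92], [-2.96, 2.96]. Speed limits (rad/s): [2.39, 2.39, 3.14, 3.14, 3.14, 3.14, 3.14].

## Interface

Orientations are given as a unit quaternion [w, x, y, z].
In Python, from cell import status, eyes, ctrl gives the robot as it stands. The module is installed in compiled form; this text tells all that it offers.
- The arm moves only by the tool arm_command, never from a script. Its argument "commands" is text: rows parted by semicolons, each of 7 numbers parted by spaces: the shift along the tool's x, y, z scaled (see below), then the turn, a rotation vector about the tool's x, y, z scaled (see below), then the gripper command: -1 is fully open, 1 is shut, values between are in proportion. A call has 1 to 20 rows; each row shifts and turns the commanded pose from where the row before left it, along the tool's axes as they then stand; what a row does not reach is not made up. The controller multiplies each number of a shift by 20 cm and each number of a turn by 180 degrees. A row lasts 1/10 s, in which the tool goes at most 50 mm and 8.59 degrees, less where a joint would pass 70% of its speed; a pose out of reach is approached as far as the arm can. A call with a number of a shift or a turn outside -1 to 1 is refused whole. A call with a gripper value outside its range is refused whole. The fingers move at their own pace and stop on an object; "squeeze" is the grip in N (left out, the last holds). Time passes only in rows, so rows that do not move let the fingers close. It gives the time, the measured TCP pose, the force, the opening and the grip force at its end, in the units of the state.
- status.observe(): the state, without advancing time (a new reading comes with each control period).
- eyes.get_image(name): name is "side" or "top"; returns a dict with "frame" (480x640x3 uint8, red, green, blue), "camera_matrix" (3x3 intrinsics, pixels), "camera_from_world" (4x4, takes a point from world to camera coordinates). Camera axes: x right, y up, looking along -z (the intrinsics and any distortion apply to the point x, -y, -z); pixel columns grow to the right and rows downward; lengths in m; the calibration is good to about 2 mm. A picture is of the moment at which its call begins. There is no depth.
- ctrl.job_done(): hands the job in; it is judged then, once.
The state is a dict: "time": time; "joint_pos": joint angles; "dq": joint speeds; "joint_efforts": joint torques, N m; "tcp_pos": TCP position; "tool_rot": TCP orientation; "wrist_force": force on the tool from outside, world axes, zero at the start; "ft_torque": the same for the moment, N m; "finger_gap": finger opening in m; "grip_force": force on a finger pad.
Only numpy, scipy, OpenCV 4.12 (cv2) and the standard library are available. Lean on these libraries where they do the work, as an engineer would, in place of code of your own. Each camera call takes 0.05 s, during which the arm holds its last target. There are 200 camera calls.

## Working session

There is one attempt and no reset: what is moved stays moved. The work goes in short steps, Python scripts to look and compute and a tool call to move; the robot and the scene stay as the last step left them, time stands still between calls to the robot, and variables do not carry over. Pictures are saved under pics/ and viewed, at most 14 in all, crops included, and the job is handed in when it is done.

Besides the shell and the picture viewer there is one more tool, called after "Emit:" as name(argument=value, ...) on one line, values as JSON. arm_command: Moves the arm, as the interface text tells. Shifts and turns lie within -1 to 1; 1 stands for 20 cm of shift or 180 degrees of turn. Its arguments: {"type":"object","properties":{"commands":{"type":"string"},"squeeze":{"type":"number"}},"required":["commands"]}

```bash
mkdir -p pics
cat > h.py <<'E'
import numpy as np, cv2
from cell import status, eyes, ctrl
def snap(n,f):
    d=eyes.get_image(n); cv2.imwrite(f'pics/{f}.png',d['frame'][:,:,::-1]); np.savez(f'pics/{f}.npz',K=d['camera_matrix'],T=d['camera_from_world'],im=d['frame']); return d
def ld(f):
    z=np.load(f'pics/{f}.npz'); return z['K'],z['T'],z['im']
def proj(K,T,P):
    P=np.atleast_2d(P); c=P@T[:3,:3].T+T[:3,3]; v=np.c_[c[:,0],-c[:,1],-c[:,2]]@K.T; return v[:,:2]/v[:,2:]
def ray(K,T,uv,z):
    d=np.linalg.inv(K)@np.array([uv[0],uv[1],1.]); d=T[:3,:3].T@np.array([d[0],-d[1],-d[2]]); o=-T[:3,:3].T@T[:3,3]
    return o+d*(z-o[2])/d[2]
E
python3 - <<'E'
from h import *
snap('top','t0');snap('side','s0')
s=status.observe();print(s)
for f in('t0','s0'):
    K,T,im=ld(f);print(K,-T[:3,:3].T@T[:3,3])
E
```

```text
{'time': 0.1, 'joint_pos': array([ 1.22187879,  0.47771226,  0.02235911,  1.55633763, -0.01151075,
        1.10933069, -0.08308757]), 'dq': array([ 0.0005213 , -0.00163461,  0.0012109 , -0.0015743 ,  0.00123821,
       -0.00075011,  0.00059708]), 'joint_efforts': array([ 4.21607983e-03, -5.97760248e+01,  1.61322366e+00, -2.81955224e+01,
        1.27717966e-02,  4.98611000e-03, -4.97386111e-06]), 'tcp_pos': array([ 0.16084657, -0.655027  ,  0.24443304]), 'tool_rot': array([-8.14567215e-04,  9.92758483e-01,  1.20124540e-01, -1.58254721e-04]), 'wrist_force': array([ 0.44881187, -0.58242872, -0.15803036]), 'ft_torque': array([-0.0485692 , -0.0309505 ,  0.00701625]), 'grip_force': 0.0, 'finger_gap': 0.0858029254825264}
[[620.70766231   0.         329.75648147]
 [  0.         620.70766231 229.88484053]
 [  0.           0.           1.        ]] [ 0.37000058 -0.01710365  1.20144788]
[[527.39074606   0.         310.61547137]
 [  0.         527.39074606 232.15959797]
 [  0.           0.           1.        ]] [0.13033728 0.71814369 0.53627874]
```

View pics/t0.png

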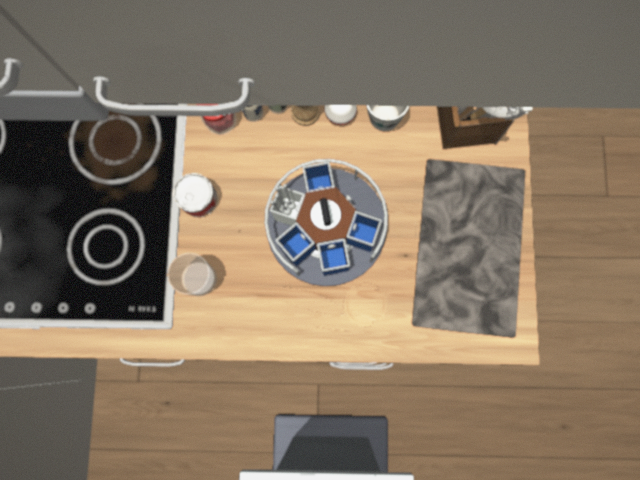

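View pics/s0.png

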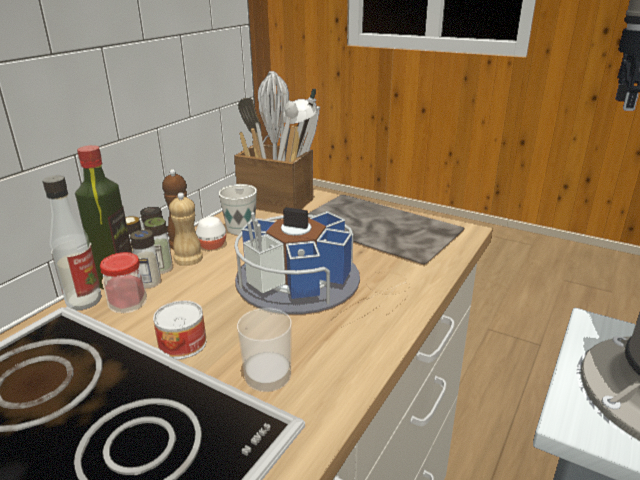

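The top view shows four blue cups at about (319,178), (366,230), (334,256) and (296,243), with the white cup at (287,203). One face, near (358,190), is empty. The board is on the right, spanning (414–525, 160–335). The side view shows the tin at (180,330) and the glass at (265,350).

Run:
```python
from h import *
K,T,im=ld('t0')
c=im[150:295,255:400]
cv2.imwrite('pics/c0.png',cv2.resize(c,None,fx=4,fy=4,interpolation=cv2.INTER_CUBIC)[:,:,::-1])
hsv=cv2.cvtColor(im,cv2.COLOR_RGB2HSV)
m=cv2.inRange(hsv,(100,110,60),(125,255,255)); m[:150]=0;m[295:]=0
n,l,st,ce=cv2.connectedComponentsWithStats(m)
for i in range(1,n):
    if st[i,4]>40: print('blue',st[i],ce[i],ray(K,T,ce[i],.104)[:2])
# board quad
g=cv2.inRange(hsv,(0,0,30),(179,75,190)); g[:,:405]=0;g[:,535:]=0;g[:150]=0;g[345:]=0
g=cv2.morphologyEx(g,cv2.MORPH_OPEN,np.ones((5,5)))
cs=max(cv2.findContours(g,0,2)[0],key=cv2.contourArea)
r=cv2.minAreaRect(cs);print(r)
for p in cv2.boxPoints(r):print('board',p,ray(K,T,p,.008)[:2])
```

```text
blue [307 166  24  23 420] [318.11428571 176.99285714] [0.68234602 0.02099209]
blue [351 216  26  26 440] [364.47954545 228.67954545] [ 0.58690159 -0.06432182]
blue [281 227  29  30 432] [294.3287037  241.97685185] [0.56095015 0.06147108]
blue [347 240  24  11  90] [359.05555556 244.84444444] [ 0.55724982 -0.05473369]
blue [321 243  25  25 438] [333.38812785 255.63242009] [ 0.53710052 -0.00900947]
blue [294 247  21  18  71] [303.3943662  256.36619718] [0.53506226 0.04458019]
((470.67950439453125, 247.6941680908203), (104.43951416015625, 169.20484924316406), 5.26239538192749)
board [410.92035 327.15057] [ 0.41647833 -0.15736572]
board [426.43933 158.65889] [ 0.75022544 -0.19170482]
board [530.43866 168.23776] [ 0.73272381 -0.39804454]
board [514.9197  336.72943] [ 0.40143952 -0.35338615]
```

View pics/c0.png

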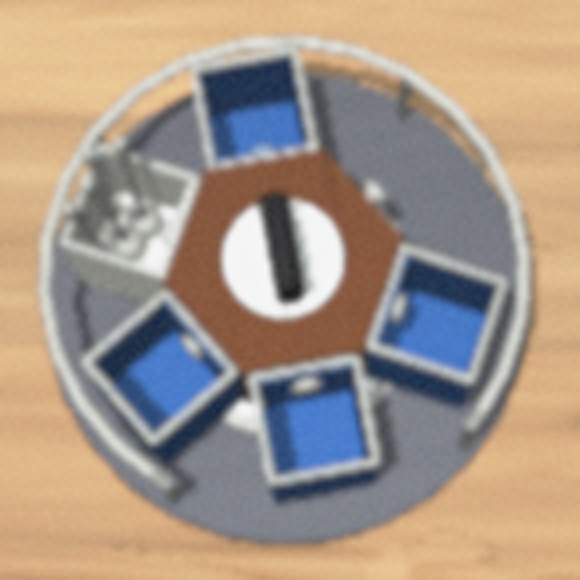

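The crop shows all the rim corners, the bar from (272,195) to (292,300), and the rail ends at about (178,488) and (468,435). One cup is already near the middle of the opening.

Run:
```python
from h import *
K,T,im=ld('t0')
def w(p,z): return ray(K,T,(255+p[0]/4-.375,150+p[1]/4-.375),z)[:2]
cups=dict(A=[(195,72),(298,52),(320,150),(212,168)],C=[(248,375),(362,357),(382,462),(275,487)],D=[(405,245),(508,283),(467,388),(372,345)],B=[(165,295),(240,378),(155,447),(85,362)])
ce={k:np.mean([w(p,.104) for p in v],0) for k,v in cups.items()}
ax=(ce['A']+ce['C'])/2
for k,v in ce.items(): print(k,v,np.linalg.norm(v-ax),np.degrees(np.arctan2(*(v-ax)[::-1])))
ang=np.array([np.degrees(np.arctan2(*(v-ax)[::-1])) for v in ce.values()])
print('axis',ax)
b=w((272,195),.147),w((292,300),.147);print('bar',(b[0]+b[1])/2,np.degrees(np.arctan2(*(b[0]-b[1])[::-1])))
a=[]
for p in((178,488),(468,435)):
    q=w(p,.082);d=q-ax;a.append(np.degrees(np.arctan2(*d[::-1]))%360);print('post',q,np.linalg.norm(d),a[-1])
print('opening dir',np.mean(a),a[1]-a[0])
# foot disc ellipse centre
hsv=cv2.cvtColor(im,cv2.COLOR_RGB2HSV)
wood=cv2.inRange(hsv,(8,60,90),(25,255,255))
```

```text
A [0.6819629  0.01993933] 0.07304164197919319 11.720130075840714
C [ 0.53892523 -0.00973476] 0.07304164197919319 -168.2798699241593
D [ 0.58744732 -0.06367373] 0.07251889493522573 -108.4884679404918
B [0.56057099 0.06037733] 0.07444900963894002 132.05902210799675
axis [0.61044406 0.00510228]
bar [0.60811188 0.00615472] 11.46317200389296
post [0.51029332 0.0529217 ] 0.11098138685684904 154.47671503984407
post [ 0.53633139 -0.07849936] 0.11172252174268402 228.4430817190856
opening dir 191.45989837946485 73.96636667924153
```

Emit:
arm_command(commands="0.127 -0.1343 0.011 0 0 0 -1;0.127 -0.1343 0.011 0 0 0 -1;0.127 -0.1343 0.011 0 0 0 -1;0.127 -0.1343 0.011 0 0 0 -1;0.127 -0.1343 0.011 0 0 0 -1;0.127 -0.1343 0.011 0 0 0 -1;0.127 -0.1343 0.011 0 0 0 -1;0.127 -0.1343 0.011 0 0 0 -1;0.127 -0.1343 0.011 0 0 0 -1;0.127 -0.1343 0.011 0 0 0 -1;0.127 -0.1343 0.011 0 0 0 -1;0.127 -0.1343 0.011 0 0 0 -1;0.127 -0.1343 0.011 0 0 0 -1;0.127 -0.1343 0.011 0 0 0 -1;0.127 -0.1343 0.011 0 0 0 -1;0.127 -0.1343 0.011 0 0 0 -1;0.127 -0.1343 0.011 0 0 0 -1;0.127 -0.1343 0.011 0 0 0 -1;0.127 -0.1343 0.011 0 0 0 -1;0.127 -0.1343 0.011 0 0 0.012 -1", squeeze=50)

```text
time: 2.1
tcp_pos: [0.5265, -0.0115, 0.201]
tool_rot: [0.0, 0.995, 0.101, -0.0]
wrist_force: [0.4, 0.2, 0.5]
finger_gap: 0.0854
grip_force: 0.0
```

```bash
cat >> h.py <<'E'
AX=np.array([.610,.0053]);PSI=np.radians(11.65)
def go(x,y,z,yawdeg=None,ref=None):
    """tool-axis command totals (in command units) to reach the pose, translation first, then yaw"""
    s=status.observe(); q=s['tool_rot']; yaw=np.degrees(2*np.arctan2(q[2],q[1])); p=s['tcp_pos']
    from scipy.spatial.transform import Rotation as R
    d=R.from_quat([q[1],q[2],q[3],q[0]]).inv().apply(np.array([x,y,z])-p)
    dy=0 if yawdeg is None else -((yawdeg-yaw+180)%360-180)
    print('t',round(s['time'],1),'p',p.round(4),'yaw',round(yaw,2),'j',s['joint_pos'].round(2),'F',s['wrist_force'].round(1),'gap',round(s['finger_gap'],4),'gf',round(s['grip_force'],1))
    print('cmd',(d/.2).round(4),'turnz',round(dy/180,4))
def rad(r): return AX-r*np.array([np.cos(PSI),np.sin(PSI)])
E
python3 -c "
from h import *
go(*rad(.086),.086,11.65)"
```

```text
t 2.1 p [ 0.5265 -0.0115  0.201 ] yaw 11.6 j [ 0.21  0.31 -0.37  1.93  0.14  0.92 -1.6 ] F [0.4 0.2 0.5] gap 0.0854 gf 0.0
cmd [-0.004   0.0022  0.5748] turnz -0.0003
```

Emit:
arm_command(commands="-0.004 0.002 0.12 0 0 0 -1;0 0 0.12 0 0 0 -1;0 0 0.12 0 0 0 -1;0 0 0.1 0 0 0 -1;0 0 0.07 0 0 0 -1;0 0 0.045 0 0 0 -1;0 0 0 0 0 0 0.3;0 0 0 0 0 0 0.6;0 0 0 0 0 0 1;0 0 0 0 0 0 1;0 0 0 0 0 0 1;0 0 0 0 0 0 1;0 0 0 0 0 0 1", squeeze=50)

```text
time: 3.4
tcp_pos: [0.5261, -0.0132, 0.087]
tool_rot: [0.0, 0.995, 0.101, 0.001]
wrist_force: [-1.4, -0.4, 6.2]
finger_gap: 0.0491
grip_force: 52.5
```

```bash
python3 -c "
from h import *
go(*rad(.086),.110,11.65)"
```

```text
t 3.4 p [ 0.5261 -0.0132  0.087 ] yaw 11.62 j [ 0.17  0.47 -0.33  2.02  0.23  0.68 -1.67] F [-1.4 -0.4  6.2] gap 0.0491 gf 52.5
cmd [-0.0002 -0.006  -0.1151] turnz -0.0001
```

Emit:
arm_command(commands="0 0 -0.02 0 0 0 1;0 0 -0.02 0 0 0 1;0 0 -0.02 0 0 0 1;0 0 -0.02 0 0 0 1;0 0 -0.02 0 0 0 1;0 0 -0.02 0 0 0 1;0 0 0 0 0 0 1;0 0 0 0 0 0 1")

```text
time: 4.2
tcp_pos: [0.5255, -0.0133, 0.1104]
tool_rot: [0.0, 0.995, 0.101, 0.0]
wrist_force: [-0.6, -0.1, -0.1]
finger_gap: 0.0495
grip_force: 51.9
```

Emit:
arm_command(commands="-0.02 0 0 0 0 0 1;-0.02 0 0 0 0 0 1;-0.02 0 0 0 0 0 1;-0.02 0 0 0 0 0 1;-0.02 0 0 0 0 0 1;0 0 0 0 0 0 1")

```text
time: 4.8
tcp_pos: [0.5052, -0.0176, 0.1102]
tool_rot: [0.0, 0.995, 0.101, -0.0]
wrist_force: [0.6, 0.7, -1.9]
finger_gap: 0.0491
grip_force: 51.9
```

```bash
python3 -c "
from h import *
snap('top','t1')
d=snap('side','s1')
K,T,im=ld('t1')
c=im[130:330,255:535]
a=cv2.resize(c,None,fx=2,fy=2)[:,:,::-1]
K,T,im=ld('s1')
b=cv2.resize(im[180:330,200:400],None,fx=2.8,fy=2.8)[:400,:,::-1]
cv2.imwrite('pics/m1.png',cv2.hconcat([a[:400],b[:400]])[:, :800] if 0 else cv2.resize(cv2.hconcat([a[:400],b[:400]]),(800,int(400*800/1120))))
go(*rad(.15),.110,11.65)"
```

```text
t 4.9 p [ 0.506  -0.0173  0.1104] yaw 11.63 j [ 0.2   0.41 -0.35  2.05  0.21  0.71 -1.65] F [-0.8 -0.5 -0.9] gap 0.0495 gf 51.9
cmd [-0.2178 -0.0058  0.0019] turnz -0.0001
```

View pics/m1.png

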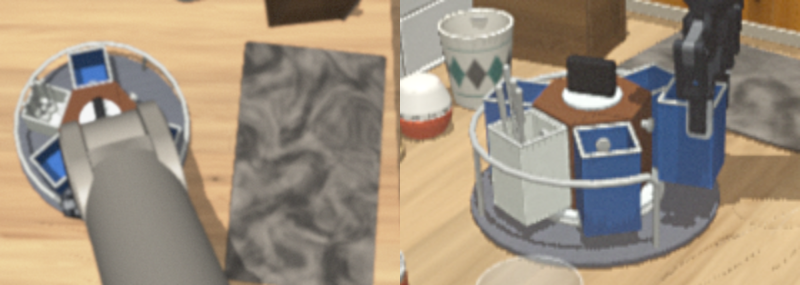

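Emit:
arm_command(commands="-0.044 0 0 0 0 0 1;-0.044 0 0 0 0 0 1;-0.044 0 0 0 0 0 1;-0.044 0 0 0 0 0 1;-0.044 0 0 0 0 0 1;-0.029 0.1425 0 0 0 0 1;-0.029 0.1425 0 0 0 0 1;-0.029 0.1425 0 0 0 0 1;-0.029 0.1425 0 0 0 0 1;-0.029 0.1425 0 0 0 0 1;-0.029 0.1425 0 0 0 0 1;0.154 0.1045 0 0 0 0 1;0.154 0.1045 0 0 0 0 1;0.154 0.1045 0 0 0 0 1;0.154 0.1045 0 0 0 0 1;0.154 0.1045 0 0 0 0 1;0.154 0.1045 0 0 0 0 1;0 0 0 0 0 0.034 1;0 0 0 0 0 0.034 1;0 0 0 0 0 0.034 1")

```text
time: 6.9
tcp_pos: [0.6691, -0.2862, 0.1097]
tool_rot: [-0.0, 0.998, -0.061, -0.0]
wrist_force: [-0.3, 0.1, -2.0]
finger_gap: 0.0493
grip_force: 52.2
```

```bash
python3 -c "
from h import *
K,T,im=ld('t0'); print(ray(K,T,(470.7,247.7),.008))
go(.667,-.2855,.0715,-6.8)"
```

```text
[ 0.57084291 -0.27489273  0.008     ]
t 6.9 p [ 0.6691 -0.2862  0.1097] yaw -6.98 j [ 0.43  0.7  -0.18  1.51  0.14  0.95 -1.48] F [-0.3  0.1 -2. ] gap 0.0493 gf 52.2
cmd [-0.0104 -0.002   0.1908] turnz -0.001
```

Emit:
arm_command(commands="-0.03 0 0.03 0 0 0 1;0 0 0.04 0 0 0 1;0 0 0.04 0 0 0 1;0 0 0.03 0 0 0 1;0 0 0.02 0 0 0 1;0 0 0.015 0 0 0 1;0 0 0.01 0 0 0 1;0 0 0.005 0 0 0 1;0 0 0 0 0 0 1")

```text
time: 7.8
tcp_pos: [0.6637, -0.2855, 0.0729]
tool_rot: [0.0, 0.998, -0.059, 0.0]
wrist_force: [-2.3, 0.8, 1.6]
finger_gap: 0.0495
grip_force: 52.3
```

Emit:
arm_command(commands="0 0 0 0 0 0 -0.6;0 0 0 0 0 0 -0.6;0 0 0 0 0 0 -0.6;0 0 -0.1 0 0 0 -0.6;0 0 -0.16 0 0 0 -0.6;0 0 -0.16 0 0 0 -0.6;0 0 -0.165 0 0 0 -0.6;-0.049 -0.157 0 0 0 0 -0.3;-0.049 -0.157 0 0 0 0 -0.3;-0.049 -0.157 0 0 0 0 -0.3;-0.049 -0.157 0 0 0 0 -0.3;-0.049 -0.157 0 0 0 0 -0.3;-0.049 -0.157 0 0 0 0 -0.3;-0.049 -0.157 0 0 0 0 -0.3;-0.049 -0.157 0 0 0 0 -0.3;-0.049 -0.157 0 0 0 0 -0.3;0 0 0 0 0 -0.035 -0.3;0 0 0 0 0 -0.034 -0.3;0 0 0 0 0 -0.034 -0.3")

```text
time: 9.7
tcp_pos: [0.6092, 0.0059, 0.1895]
tool_rot: [0.0, 0.994, 0.106, 0.0]
wrist_force: [-0.2, -0.4, -0.2]
finger_gap: 0.0558
grip_force: 0.0
```

```bash
python3 -c "
from h import *
go(*AX,.132,11.65)"
```

```text
t 9.7 p [0.6092 0.0059 0.1895] yaw 12.12 j [ 0.14  0.45 -0.33  1.76  0.17  0.97 -1.62] F [-0.2 -0.4 -0.2] gap 0.0558 gf 0.0
cmd [0.0033 0.0038 0.2873] turnz 0.0026
```

Emit:
arm_command(commands="0.003 0.003 0.09 0 0 0.0026 -0.3;0 0 0.09 0 0 0 -0.3;0 0 0.07 0 0 0 -0.3;0 0 0.037 0 0 0 -0.3;0 0 0 0 0 0 1;0 0 0 0 0 0 1;0 0 0 0 0 0 1;0 0 0 0 0 0 1;0 0 0 0 0 0 1;0 0 0 0 0 0 1")

```text
time: 10.7
tcp_pos: [0.6101, 0.0068, 0.1329]
tool_rot: [-0.001, 0.995, 0.1, 0.001]
wrist_force: [-1.8, 5.5, 4.0]
finger_gap: 0.0131
grip_force: 50.8
```

Emit:
arm_command(commands="0 -0.005 0 0 0 -0.042 1;0 0 0 0 0 -0.042 1;0 0 0 0 0 -0.042 1;0 0 0 0 0 -0.042 1;0 0 0 0 0 -0.042 1;0 0 0 0 0 -0.042 1;0 0 0 0 0 -0.042 1;0 0 0 0 0 -0.042 1;0 0 0 0 0 0 1;0 0 0 0 0 0 1")

```text
time: 11.7
tcp_pos: [0.6113, 0.0054, 0.1329]
tool_rot: [0.001, 0.811, 0.585, 0.002]
wrist_force: [4.8, -0.3, 2.0]
finger_gap: 0.0134
grip_force: 50.6
```

```bash
python3 -c "
from h import *
go(*AX,.19,71.65)"
```

```text
t 11.7 p [0.6113 0.0054 0.1329] yaw 71.58 j [ 0.3   0.56 -0.56  1.78  0.37  0.9  -0.74] F [ 4.8 -0.3  2. ] gap 0.0134 gf 50.6
cmd [-0.0024 -0.0051 -0.2854] turnz -0.0004
```

Emit:
arm_command(commands="0 0 0 0 0 0 -0.3;0 0 0 0 0 0 -0.3;0 0 0 0 0 0 -0.3;0 0 -0.1 0 0 0 -0.3;0 0 -0.1 0 0 0 -0.3;0 0 -0.1 0 0 0 -0.3;-0.072 -0.124 0 0 0 0 -0.3;-0.072 -0.124 0 0 0 0.042 -0.3;0 -0.135 0 0 0 0.042 -1;0 0 0 0 0 0.042 -1;0 0 0 0 0 0.042 -1;0 0 0 0 0 0.042 -1;0 0 0 0 0 0.042 -1;0 0 0 0 0 0.042 -1;0 0 0 0 0 0.04 -1")

```text
time: 13.2
tcp_pos: [0.5286, 0.0059, 0.1917]
tool_rot: [0.0, 0.995, 0.099, -0.001]
wrist_force: [-0.2, -0.0, -0.1]
finger_gap: 0.0853
grip_force: 0.0
```

```bash
sed -i 's/AX=np.array(.*/AX=np.array([.6105,.0058]);PSI=np.radians(11.65)/' h.py; python3 -c "
from h import *
snap('side','s2')
K,T,im=ld('s2')
cv2.imwrite('pics/m2.png',cv2.resize(im[170:330,190:470],None,fx=2.5,fy=2.5)[:,:,::-1])
go(*rad(.087),.086,11.65)"
```

```text
t 13.2 p [0.5286 0.0059 0.1917] yaw 11.05 j [ 0.21  0.33 -0.41  1.94  0.17  0.91 -1.66] F [-0.4 -0.9 -0.3] gap 0.0852 gf 0.0
cmd [-0.0327  0.0836  0.5286] turnz -0.0033
```

View pics/m2.png

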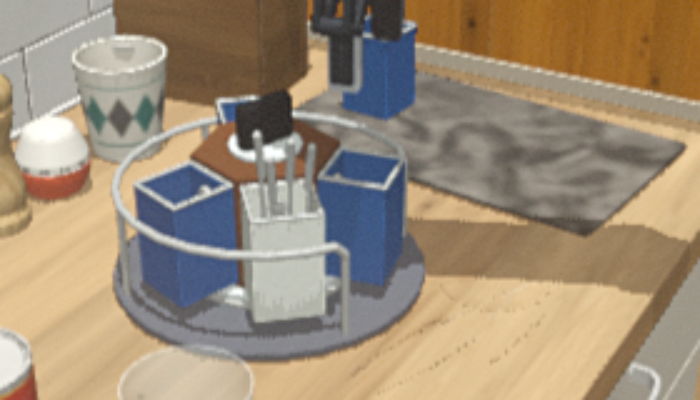

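```bash
python3 -c "
from h import *
go(*rad(.089),.088,11.65)"
```

```text
t 13.2 p [0.5286 0.0059 0.1917] yaw 11.05 j [ 0.21  0.33 -0.41  1.94  0.17  0.91 -1.66] F [-0.4 -0.9 -0.3] gap 0.0852 gf 0.0
cmd [-0.0427  0.0837  0.5187] turnz -0.0033
```

Emit:
arm_command(commands="-0.043 0.084 0 0 0 -0.0033 -1;0 0 0.1 0 0 0 -1;0 0 0.1 0 0 0 -1;0 0 0.1 0 0 0 -1;0 0 0.08 0 0 0 -1;0 0 0.07 0 0 0 -1;0 0 0.04 0 0 0 -1;0 0 0.028 0 0 0 -1;0 0 0 0 0 0 0.3;0 0 0 0 0 0 1;0 0 0 0 0 0 1;0 0 0 0 0 0 1;0 0 0 0 0 0 1;0 0 0 0 0 0 1")

```text
time: 14.65
tcp_pos: [0.5246, -0.0125, 0.0889]
tool_rot: [0.0, 0.994, 0.107, 0.001]
wrist_force: [-1.0, -0.9, 5.9]
finger_gap: 0.0491
grip_force: 53.3
```

Emit:
arm_command(commands="0 0 -0.02 0 0 0 1;0 0 -0.02 0 0 0 1;0 0 -0.02 0 0 0 1;0 0 -0.02 0 0 0 1;0 0 -0.02 0 0 0 1;0 0 -0.02 0 0 0 1;0 0 0 0 0 0 1;-0.02 0 0 0 0 0 1;-0.02 0 0 0 0 0 1;-0.02 0 0 0 0 0 1;-0.02 0 0 0 0 0 1;-0.02 0 0 0 0 0 1;0 0 0 0 0 0 1")

```text
time: 15.95
tcp_pos: [0.5038, -0.0169, 0.1122]
tool_rot: [0.0, 0.994, 0.107, -0.0]
wrist_force: [-0.3, -0.8, -1.0]
finger_gap: 0.0493
grip_force: 52.6
```

```bash
python3 -c "
from h import *
c=np.array([.571,-.275]);b=np.array([.993,-.119])
for s in(.101,.035,-.035,-.105):print(c+b*s, c+b*(s-.0155))
go(.461,-.2,.112,-6.8)"
```

```text
[ 0.671293 -0.287019] [ 0.6559015 -0.2851745]
[ 0.605755 -0.279165] [ 0.5903635 -0.2773205]
[ 0.536245 -0.270835] [ 0.5208535 -0.2689905]
[ 0.466735 -0.262505] [ 0.4513435 -0.2606605]
t 15.9 p [ 0.5038 -0.0169  0.1122] yaw 12.29 j [ 0.23  0.41 -0.39  2.05  0.23  0.72 -1.66] F [-0.3 -0.8 -1. ] gap 0.0493 gf 52.6
cmd [-0.4041  0.8488  0.0015] turnz 0.106
```

Emit:
arm_command(commands="-0.044 0 0 0 0 0 1;-0.044 0 0 0 0 0 1;-0.044 0 0 0 0 0 1;-0.044 0 0 0 0 0 1;-0.044 0 0 0 0 0 1;-0.031 0.1417 0 0 0 0 1;-0.031 0.1417 0 0 0 0 1;-0.031 0.1417 0 0 0 0 1;-0.031 0.1417 0 0 0 0 1;-0.031 0.1417 0 0 0 0 1;-0.031 0.1417 0 0 0 0 1;0.1375 0.129 0 0 0 0 1;0.1375 0.129 0 0 0 0 1;0.1375 0.129 0 0 0 0 1;0.1375 0.129 0 0 0 0 1;0 0 0 0 0 0.0353 1;0 0 0 0 0 0.0353 1;0 0 0 0 0 0.0353 1;0 0 0 0 0 0 1")

```text
time: 17.85
tcp_pos: [0.5905, -0.2773, 0.1121]
tool_rot: [0.0, 0.998, -0.059, -0.0]
wrist_force: [0.9, -0.1, -0.9]
finger_gap: 0.0493
grip_force: 52.8
```

```bash
python3 -c "
from h import *
go(.5905,-.2775,.0735,-6.8)"
```

```text
t 17.9 p [ 0.5905 -0.2773  0.1121] yaw -6.81 j [ 0.5   0.59 -0.22  1.71  0.16  0.86 -1.48] F [ 0.9 -0.1 -0.9] gap 0.0493 gf 52.8
cmd [0.0003 0.0009 0.1929] turnz -0.0
```

Emit:
arm_command(commands="0 0 0.03 0 0 0 1;0 0 0.04 0 0 0 1;0 0 0.04 0 0 0 1;0 0 0.03 0 0 0 1;0 0 0.02 0 0 0 1;0 0 0.015 0 0 0 1;0 0 0.01 0 0 0 1;0 0 0.008 0 0 0 1;0 0 0 0 0 0 1")

```text
time: 18.75
tcp_pos: [0.5913, -0.2775, 0.0747]
tool_rot: [0.0, 0.998, -0.059, 0.0]
wrist_force: [-1.2, 0.3, 4.5]
finger_gap: 0.0492
grip_force: 53.3
```

Emit:
arm_command(commands="0 0 0 0 0 0 -0.6;0 0 0 0 0 0 -0.6;0 0 0 0 0 0 -0.6;0 0 -0.1 0 0 0 -0.6;0 0 -0.16 0 0 0 -0.6;0 0 -0.16 0 0 0 -0.6;0 0 -0.16 0 0 0 -0.6;-0.009 -0.177 0 0 0 0 -0.3;-0.009 -0.177 0 0 0 0 -0.3;-0.009 -0.177 0 0 0 0 -0.3;-0.009 -0.177 0 0 0 0 -0.3;-0.009 -0.177 0 0 0 0 -0.3;-0.009 -0.177 0 0 0 0 -0.3;-0.009 -0.177 0 0 0 0 -0.3;-0.009 -0.177 0 0 0 0 -0.3;0 0 0 0 0 -0.044 -0.3;0 0 0 0 0 -0.044 -0.3;0 0 0 0 0 -0.044 -0.3;0 0 0 0 0 -0.044 -0.3;0 0 0 0 0 -0.044 -0.3")

```text
time: 20.75
tcp_pos: [0.61, 0.0054, 0.1897]
tool_rot: [0.0, 0.958, 0.285, 0.0]
wrist_force: [0.1, 0.9, 0.8]
finger_gap: 0.0556
grip_force: 0.0
```

Emit:
arm_command(commands="0 0 0 0 0 -0.044 -0.3;0 0 0 0 0 -0.044 -0.3;0 0 0 0 0 -0.044 -0.3;0 0 0 0 0 -0.044 -0.3;0 0 0 0 0 -0.04 -0.3;0 0 0 0 0 0 -0.3")

```text
time: 21.35
tcp_pos: [0.61, 0.0052, 0.1896]
tool_rot: [-0.0, 0.81, 0.586, 0.0]
wrist_force: [0.4, -0.1, -0.1]
finger_gap: 0.0556
grip_force: 0.0
```

```bash
python3 -c "
from h import *
go(*AX,.132,71.65)"
```

```text
t 21.4 p [0.61   0.0052 0.1896] yaw 71.76 j [ 0.34  0.5  -0.6   1.74  0.33  1.01 -0.7 ] F [ 0.4 -0.1 -0.1] gap 0.0556 gf 0.0
cmd [0.0033 0.0015 0.2879] turnz 0.0006
```

Emit:
arm_command(commands="0.003 0.0015 0.09 0 0 0 -0.3;0 0 0.09 0 0 0 -0.3;0 0 0.07 0 0 0 -0.3;0 0 0.037 0 0 0 -0.3;0 0 0 0 0 0 1;0 0 0 0 0 0 1;0 0 0 0 0 0 1;0 0 0 0 0 0 1;0 0 0 0 0 0 1;0 0 0 0 0 0 1")

```text
time: 22.35
tcp_pos: [0.6115, 0.0059, 0.1333]
tool_rot: [0.001, 0.811, 0.586, 0.001]
wrist_force: [1.9, -0.2, 5.0]
finger_gap: 0.0132
grip_force: 52.4
```

Emit:
arm_command(commands="0 0 0 0 0 0.044 1;0 0 0 0 0 0.044 1;0 0 0 0 0 0.044 1;0 0 0 0 0 0.044 1;0 0 0 0 0 0.044 1;0 0 0 0 0 0.044 1;0 0 0 0 0 0.044 1;0 0 0 0 0 0.044 1;0 0 0 0 0 0.044 1;0 0 0 0 0 0.044 1;0 0 0 0 0 0.044 1;0 0 0 0 0 0.044 1;0 0 0 0 0 0.044 1;0 0 0 0 0 0.044 1;0 0 0 0 0 0.044 1;0 0 0 0 0 0.0067 1;0 0 0 0 0 0 1;0 0 0 0 0 0 1")

```text
time: 24.15
tcp_pos: [0.6111, 0.0082, 0.1333]
tool_rot: [-0.001, 0.913, -0.408, 0.0]
wrist_force: [0.5, 5.2, 5.7]
finger_gap: 0.0129
grip_force: 52.8
```

```bash
python3 -c "
from h import *
go(*AX,.192,-48.35)"
```

```text
t 24.1 p [0.6111 0.0082 0.1333] yaw -48.14 j [-0.05  0.5  -0.08  1.81  0.05  0.84 -2.57] F [0.5 5.2 5.7] gap 0.0129 gf 52.8
cmd [ 0.007   0.0095 -0.2937] turnz 0.0012
```

Emit:
arm_command(commands="0 0 0 0 0 0 -0.3;0 0 0 0 0 0 -0.3;0 0 0 0 0 0 -0.3;0 0 -0.1 0 0 0 -0.3;0 0 -0.1 0 0 0 -0.3;0 0 -0.1 0 0 0 -0.3;-0.071 0.1273 0 0 0 0 -0.3;-0.071 0.1273 0 0 0 0 -0.3;-0.071 0.1273 0 0 0 0 -0.3;0 0 0 0 0 -0.042 -1;0 0 0 0 0 -0.042 -1;0 0 0 0 0 -0.042 -1;0 0 0 0 0 -0.042 -1;0 0 0 0 0 -0.042 -1;0 0 0 0 0 -0.042 -1;0 0 0 0 0 -0.042 -1;0 0 0 0 0 -0.038 -1;0 0 0 0 0 0 -1")

```text
time: 25.95
tcp_pos: [0.5248, -0.0136, 0.1921]
tool_rot: [0.0, 0.995, 0.1, -0.0]
wrist_force: [-0.1, 0.2, 0.3]
finger_gap: 0.0853
grip_force: 0.0
```

```bash
sed -i 's/AX=np.array(.*/AX=np.array([.611,.0065]);PSI=np.radians(11.65)/' h.py; python3 -c "
from h import *
snap('top','t3'); snap('side','s3')
K,T,im=ld('s3');b=cv2.resize(im[170:330,190:470],None,fx=1.4,fy=1.4)
K,T,im=ld('t3');a=cv2.resize(im[130:345,250:540],None,fx=1.4,fy=1.4)
o=np.zeros((301,800,3),np.uint8);o[:a.shape[0],:a.shape[1]]=a;o[:b.shape[0],406:406+b.shape[1]]=b
cv2.imwrite('pics/m3.png',o[:,:,::-1])
go(*rad(.089),.088,11.65)"
```

```text
t 26.1 p [ 0.5249 -0.0135  0.1921] yaw 11.26 j [ 0.14  0.31 -0.28  1.95  0.11  0.9  -1.57] F [-0.5 -0.3 -0.7] gap 0.0856 gf 0.0
cmd [-0.0029 -0.0109  0.5206] turnz -0.0022
```

View pics/m3.png

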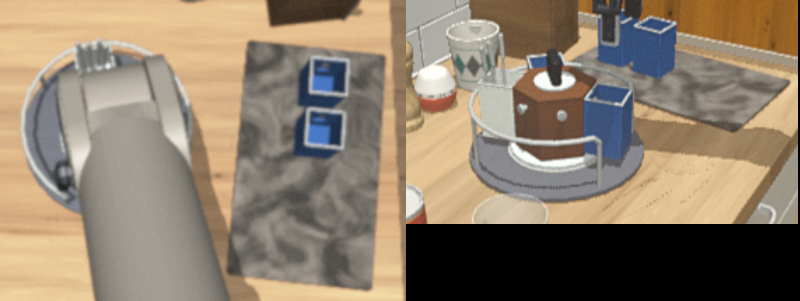

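Two cups stand on the board, at about (328,77) and (325,130), well in from the edges. The third hangs in the opening.

Emit:
arm_command(commands="-0.003 -0.008 0 0 0 -0.002 -1;0 0 0.1 0 0 0 -1;0 0 0.1 0 0 0 -1;0 0 0.1 0 0 0 -1;0 0 0.08 0 0 0 -1;0 0 0.07 0 0 0 -1;0 0 0.04 0 0 0 -1;0 0 0.03 0 0 0 -1;0 0 0 0 0 0 0.3;0 0 0 0 0 0 1;0 0 0 0 0 0 1;0 0 0 0 0 0 1;0 0 0 0 0 0 1;0 0 0 0 0 0 1")

```text
time: 27.45
tcp_pos: [0.5246, -0.0119, 0.0889]
tool_rot: [0.0, 0.995, 0.103, 0.001]
wrist_force: [-1.2, -1.4, 6.1]
finger_gap: 0.0491
grip_force: 53.1
```

Emit:
arm_command(commands="0 0 -0.02 0 0 0 1;0 0 -0.02 0 0 0 1;0 0 -0.02 0 0 0 1;0 0 -0.02 0 0 0 1;0 0 -0.02 0 0 0 1;0 0 -0.02 0 0 0 1;0 0 0 0 0 0 1")

```text
time: 28.15
tcp_pos: [0.5245, -0.0117, 0.1129]
tool_rot: [0.0, 0.995, 0.103, 0.0]
wrist_force: [0.2, 0.8, -1.4]
finger_gap: 0.0491
grip_force: 52.2
```

Emit:
arm_command(commands="-0.02 0 0 0 0 0 1;-0.02 0 0 0 0 0 1;-0.02 0 0 0 0 0 1;-0.02 0 0 0 0 0 1;-0.02 0 0 0 0 0 1;-0.044 0 0 0 0 0 1;-0.044 0 0 0 0 0 1;-0.044 0 0 0 0 0 1;-0.044 0 0 0 0 0 1;-0.044 0 0 0 0 0 1;-0.03 0.143 0 0 0 0 1;-0.03 0.143 0 0 0 0 1;-0.03 0.143 0 0 0 0 1;-0.03 0.143 0 0 0 0 1;-0.03 0.143 0 0 0 0 1;-0.03 0.143 0 0 0 0 1;0.074 0.133 0 0 0 0 1;0.074 0.133 0 0 0 0 1;0.074 0.133 0 0 0 0 1")

```text
time: 30.05
tcp_pos: [0.5214, -0.2702, 0.1123]
tool_rot: [-0.0, 0.995, 0.103, -0.0]
wrist_force: [-0.6, 0.7, -1.3]
finger_gap: 0.0492
grip_force: 52.3
```

Emit:
arm_command(commands="0 0 0 0 0 0.035 1;0 0 0 0 0 0.035 1;0 0 0 0 0 0.035 1;0 0 0 0 0 0 1")

```text
time: 30.45
tcp_pos: [0.5209, -0.2689, 0.1122]
tool_rot: [0.0, 0.998, -0.062, -0.0]
wrist_force: [-0.5, 0.7, -1.2]
finger_gap: 0.0493
grip_force: 52.5
```

```bash
python3 -c "
from h import *
snap('side','s4')
K,T,im=ld('s4');cv2.imwrite('pics/m4.png',cv2.resize(im[160:330,280:500],None,fx=2,fy=2)[:,:,::-1])
go(.521,-.269,.0735,-6.8)"
```

```text
t 30.5 p [ 0.521  -0.2689  0.1122] yaw -6.93 j [ 0.46  0.49 -0.11  1.88  0.08  0.78 -1.39] F [-0.3  0.5 -1.8] gap 0.0492 gf 52.5
cmd [0.     0.0003 0.1937] turnz -0.0007
```

View pics/m4.png

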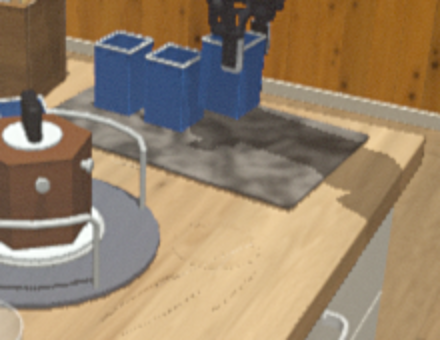

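The held cup is level above its slot, and the two placed cups are upright at (123,72) and (173,85) in the crop. I'll check whether cup 2 was knocked.

```bash
python3 -c "
from h import *
snap('top','t4')
for f in('t3','t4','s3','s4'):
    K,T,im=ld(f);hsv=cv2.cvtColor(im,cv2.COLOR_RGB2HSV)
    m=cv2.inRange(hsv,(100,110,60),(125,255,255))
    n,l,st,ce=cv2.connectedComponentsWithStats(m)
    for i in range(1,n):
        if st[i,4]>60: print(f,st[i],ce[i].round(1))
K,T,im=ld('t4');cv2.imwrite('pics/m5.png',cv2.resize(im[150:345,380:540],None,fx=3,fy=3)[:,:,::-1])
"
```

```text
t3 [474 174  22  21 389] [484.6 184.7]
t3 [464 177  29  29 258] [473.6 197.2]
t3 [470 210  23  23 428] [481.4 221.9]
t3 [461 213  29  29 222] [469.4 232.6]
t4 [474 174  22  21 387] [484.6 184.7]
t4 [342 176  29  28 418] [356.3 189.4]
t4 [464 177  30  30 267] [473.7 197.2]
t4 [357 196  16  17  61] [364.1 204.8]
t4 [470 211  24  22 418] [481.3 221.7]
t4 [461 213  22  28 179] [467.1 231.1]
t4 [460 270  25   6  77] [472.5 272.8]
s3 [ 327  183   56   43 1376] [358.1 205.6]
s3 [358 184  20   7  86] [367.3 187. ]
s3 [321 231  28  12 210] [334.8 236.4]
s3 [317 237  35  47 966] [334.  259.2]
s4 [332 177  19   7  77] [341.2 180.3]
s4 [ 327  180   86   46 2426] [368.  202.6]
s4 [358 184  21   7  91] [367.8 187. ]
s4 [279 211  11   7  61] [284.4 213.9]
```

View pics/m5.png

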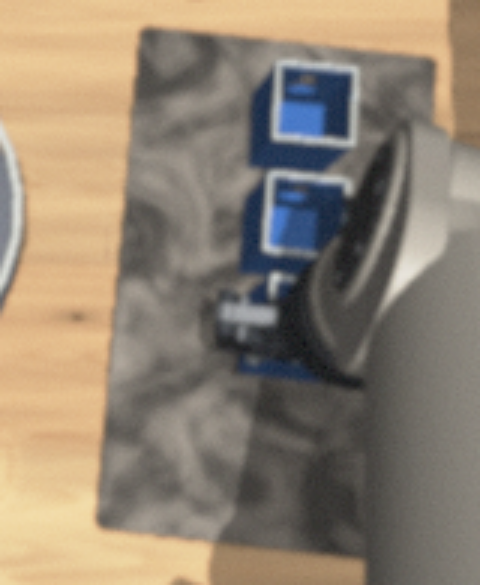

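Both cups on the board are unmoved and in line, with the third held over the next slot at (280,320). I'll lower it.

Emit:
arm_command(commands="0 0 0.03 0 0 0 1;0 0 0.04 0 0 0 1;0 0 0.04 0 0 0 1;0 0 0.03 0 0 0 1;0 0 0.02 0 0 0 1;0 0 0.015 0 0 0 1;0 0 0.01 0 0 0 1;0 0 0.008 0 0 0 1;0 0 0 0 0 0 1")

```text
time: 31.45
tcp_pos: [0.5217, -0.2691, 0.0751]
tool_rot: [0.0, 0.998, -0.062, 0.0]
wrist_force: [-2.9, 1.7, 7.9]
finger_gap: 0.0493
grip_force: 53.8
```

Emit:
arm_command(commands="0 0 0 0 0 0 -0.6;0 0 0 0 0 0 -0.6;0 0 0 0 0 0 -0.6;0 0 -0.1 0 0 0 -0.6;0 0 -0.16 0 0 0 -0.6;0 0 -0.16 0 0 0 -0.6;0 0 -0.16 0 0 0 -0.6;0.0346 -0.178 0 0 0 0 -0.3;0.0346 -0.178 0 0 0 0 -0.3;0.0346 -0.178 0 0 0 0 -0.3;0.0346 -0.178 0 0 0 0 -0.3;0.0346 -0.178 0 0 0 0 -0.3;0.0346 -0.178 0 0 0 0 -0.3;0.0346 -0.178 0 0 0 0 -0.3;0.0346 -0.178 0 0 0 0 -0.3")

```text
time: 32.95
tcp_pos: [0.6116, 0.0081, 0.1897]
tool_rot: [0.0, 0.998, -0.062, 0.0]
wrist_force: [0.3, -0.7, 0.2]
finger_gap: 0.0556
grip_force: 0.0
```

Emit:
arm_command(commands="0 0 0 0 0 -0.0455 -0.3;0 0 0 0 0 -0.0455 -0.3;0 0 0 0 0 -0.0455 -0.3;0 0 0 0 0 -0.0455 -0.3;0 0 0 0 0 -0.0455 -0.3;0 0 0 0 0 -0.0455 -0.3;0 0 0 0 0 -0.0455 -0.3;0 0 0 0 0 -0.0455 -0.3;0 0 0 0 0 -0.0455 -0.3;0 0 0 0 0 -0.0455 -0.3;0 0 0 0 0 -0.0455 -0.3;0 0 0 0 0 -0.0455 -0.3;0 0 0 0 0 -0.0455 -0.3;0 0 0 0 0 -0.0455 -0.3;0 0 0 0 0 -0.0455 -0.3;0 0 0 0 0 -0.0455 -0.3;0 0 0 0 0 -0.042 -0.3;0 0 0 0 0 0 -0.3")

```text
time: 34.75
tcp_pos: [0.6113, 0.0064, 0.1894]
tool_rot: [-0.0, 0.41, 0.912, 0.0]
wrist_force: [0.1, -0.8, -0.2]
finger_gap: 0.0555
grip_force: 0.0
```

```bash
python3 -c "
from h import *
go(*AX,.132,131.65)"
```

```text
t 34.8 p [0.6113 0.0064 0.1894] yaw 131.57 j [ 0.42  0.53 -0.73  1.73  0.4   1.03  0.28] F [ 0.1 -0.8 -0.2] gap 0.0555 gf 0.0
cmd [ 0.001  -0.0006  0.2869] turnz -0.0005
```

Emit:
arm_command(commands="0 0 0.09 0 0 0 -0.3;0 0 0.09 0 0 0 -0.3;0 0 0.07 0 0 0 -0.3;0 0 0.037 0 0 0 -0.3;0 0 0 0 0 0 1;0 0 0 0 0 0 1;0 0 0 0 0 0 1;0 0 0 0 0 0 1;0 0 0 0 0 0 1;0 0 0 0 0 0 1")

```text
time: 35.75
tcp_pos: [0.6121, 0.0071, 0.1333]
tool_rot: [0.001, 0.41, 0.912, 0.001]
wrist_force: [1.5, 1.4, 5.3]
finger_gap: 0.0133
grip_force: 51.3
```

Emit:
arm_command(commands="0 0 0 0 0 0.044 1;0 0 0 0 0 0.044 1;0 0 0 0 0 0.044 1;0 0 0 0 0 0.044 1;0 0 0 0 0 0.044 1;0 0 0 0 0 0.044 1;0 0 0 0 0 0.044 1;0 0 0 0 0 0.044 1;0 0 0 0 0 0.044 1;0 0 0 0 0 0.044 1;0 0 0 0 0 0.044 1;0 0 0 0 0 0.044 1;0 0 0 0 0 0.044 1;0 0 0 0 0 0.044 1;0 0 0 0 0 0.044 1;0 0 0 0 0 0.0067 1;0 0 0 0 0 0 1;0 0 0 0 0 0 1")

```text
time: 37.55
tcp_pos: [0.6118, 0.0072, 0.1333]
tool_rot: [-0.0, 0.995, 0.101, 0.001]
wrist_force: [-0.1, 0.7, 5.9]
finger_gap: 0.0131
grip_force: 51.5
```

```bash
python3 -c "
from h import *
go(*rad(.089),.133,11.65)"
```

```text
t 37.5 p [0.6118 0.0072 0.1333] yaw 11.54 j [ 0.04  0.51 -0.2   1.8   0.13  0.85 -1.59] F [-0.1  0.7  5.9] gap 0.0131 gf 51.5
cmd [-0.4496  0.0035  0.0007] turnz -0.0006
```

Emit:
arm_command(commands="0 0 0 0 0 0 -0.3;0 0 0 0 0 0 -0.3;0 0 0 0 0 0 -0.3;0 0 -0.1 0 0 0 -0.3;0 0 -0.1 0 0 0 -0.3;0 0 -0.1 0 0 0 -0.3;-0.15 0.001 0 0 0 0 -0.3;-0.15 0.001 0 0 0 0 -1;-0.15 0.001 0 0 0 0 -1;0 0 0 0 0 0 -1;0 0 0 0 0 0 -1")

```text
time: 38.65
tcp_pos: [0.5232, -0.0121, 0.1925]
tool_rot: [0.0, 0.995, 0.1, 0.0]
wrist_force: [1.3, -0.1, -0.8]
finger_gap: 0.0853
grip_force: 0.0
```

```bash
python3 -c "
from h import *
snap('side','s6')
K,T,im=ld('s6');cv2.imwrite('pics/m6.png',cv2.resize(im[160:330,200:440],None,fx=2,fy=2)[:,:,::-1])
go(*rad(.089),.088,11.65)"
```

```text
t 38.7 p [ 0.524  -0.0118  0.1926] yaw 11.52 j [ 0.09  0.3  -0.23  1.96  0.09  0.89 -1.55] F [-0.1 -0.3  0.4] gap 0.0853 gf 0.0
cmd [-0.0009 -0.0016  0.5229] turnz -0.0007
```

View pics/m6.png

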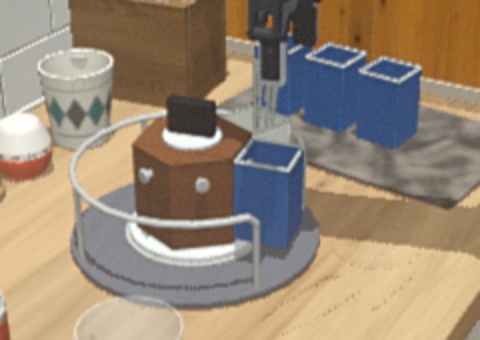

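The last blue cup hangs in the opening at (268,190), the white cup is behind it, and three cups stand on the board.

Emit:
arm_command(commands="-0.001 -0.001 0.1 0 0 0 -1;0 0 0.1 0 0 0 -1;0 0 0.1 0 0 0 -1;0 0 0.08 0 0 0 -1;0 0 0.07 0 0 0 -1;0 0 0.045 0 0 0 -1;0 0 0.028 0 0 0 -1;0 0 0 0 0 0 0.3;0 0 0 0 0 0 1;0 0 0 0 0 0 1;0 0 0 0 0 0 1;0 0 0 0 0 0 1;0 0 0 0 0 0 1")

```text
time: 40.0
tcp_pos: [0.5234, -0.0119, 0.0883]
tool_rot: [0.0, 0.995, 0.1, 0.001]
wrist_force: [-1.8, -1.4, 5.7]
finger_gap: 0.0489
grip_force: 54.4
```

Emit:
arm_command(commands="0 0 -0.02 0 0 0 1;0 0 -0.02 0 0 0 1;0 0 -0.02 0 0 0 1;0 0 -0.02 0 0 0 1;0 0 -0.02 0 0 0 1;0 0 -0.02 0 0 0 1;0 0 0 0 0 0 1")

```text
time: 40.7
tcp_pos: [0.5232, -0.0118, 0.1123]
tool_rot: [0.0, 0.995, 0.1, 0.0]
wrist_force: [-0.2, 0.3, -0.3]
finger_gap: 0.0492
grip_force: 53.7
```

Emit:
arm_command(commands="-0.02 0 0 0 0 0 1;-0.02 0 0 0 0 0 1;-0.02 0 0 0 0 0 1;-0.02 0 0 0 0 0 1;-0.02 0 0 0 0 0 1;-0.044 0 0 0 0 0 1;-0.044 0 0 0 0 0 1;-0.044 0 0 0 0 0 1;-0.044 0 0 0 0 0 1;-0.044 0 0 0 0 0 1;-0.03 0.143 0 0 0 0 1;-0.03 0.143 0 0 0 0 1;-0.03 0.143 0 0 0 0 1;-0.03 0.143 0 0 0 0 1;-0.03 0.143 0 0 0 0 1;-0.03 0.143 0 0 0 0 1;-0.05 0.144 0 0 0 0 1;-0.05 0.144 0 0 0 0 1;0 0 0 0 0 0 1")

```text
time: 42.6
tcp_pos: [0.4495, -0.2651, 0.1118]
tool_rot: [0.001, 0.995, 0.097, -0.0]
wrist_force: [0.8, -0.5, -1.4]
finger_gap: 0.0492
grip_force: 53.7
```

Emit:
arm_command(commands="0 0 0 0 0 0.034 1;0 0 0 0 0 0.034 1;0 0 0 0 0 0.034 1;0 0 0 0 0 0 1")

```text
time: 43.0
tcp_pos: [0.4511, -0.2595, 0.1117]
tool_rot: [-0.0, 0.998, -0.06, -0.0]
wrist_force: [0.1, 0.7, -0.2]
finger_gap: 0.0497
grip_force: 53.9
```

```bash
python3 -c "
from h import *
snap('side','s7')
K,T,im=ld('s7');cv2.imwrite('pics/m7.png',cv2.resize(im[150:330,200:500],None,fx=2,fy=2)[:,:,::-1])
go(.4535,-.261,.0735,-6.8)"
```

```text
t 43.0 p [ 0.4511 -0.2595  0.1117] yaw -6.66 j [ 0.46  0.4  -0.07  2.03  0.04  0.71 -1.32] F [-0.4 -0.3 -0.7] gap 0.0491 gf 53.9
cmd [0.0125 0.0059 0.1911] turnz 0.0008
```

View pics/m7.png

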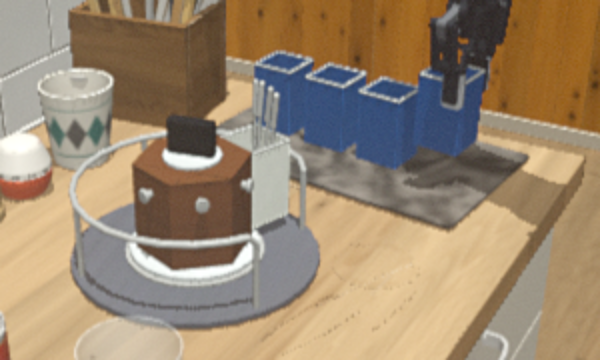

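The fourth cup is held over the last slot at (450,110), the other three stand upright, and only the white cup is still on the column.

Emit:
arm_command(commands="0.012 0.006 0.03 0 0 0 1;0 0 0.04 0 0 0 1;0 0 0.04 0 0 0 1;0 0 0.03 0 0 0 1;0 0 0.02 0 0 0 1;0 0 0.015 0 0 0 1;0 0 0.01 0 0 0 1;0 0 0.006 0 0 0 1;0 0 0 0 0 0 1")

```text
time: 43.95
tcp_pos: [0.4537, -0.2617, 0.0745]
tool_rot: [0.0, 0.998, -0.06, 0.0]
wrist_force: [-3.5, 1.7, 8.5]
finger_gap: 0.0494
grip_force: 55.0
```

Emit:
arm_command(commands="0 0 0 0 0 0 -0.6;0 0 0 0 0 0 -0.6;0 0 0 0 0 0 -0.6;0 0 -0.1 0 0 0 -0.6;0 0 -0.18 0 0 0 -0.6;0 0 -0.18 0 0 0 -0.6;0 0 -0.19 0 0 0 -0.6;0.069 -0.1586 0 0 0 0 -0.3;0.069 -0.1586 0 0 0 0 -0.3;0.069 -0.1586 0 0 0 0 -0.3;0.069 -0.1586 0 0 0 0 -0.3;0.069 -0.1586 0 0 0 0 -0.3;0.069 -0.1586 0 0 0 0 -0.3;0.069 -0.1586 0 0 0 0 -0.3;0.069 -0.1586 0 0 0 0 -0.3;0.069 -0.1586 0 0 0 0 -0.3;0 0 0 0 0 -0.034 -0.3;0 0 0 0 0 -0.034 -0.3;0 0 0 0 0 -0.034 -0.3;0 0 0 0 0 0 -0.3")

```text
time: 45.95
tcp_pos: [0.6107, 0.0069, 0.2032]
tool_rot: [-0.0, 0.995, 0.101, -0.0]
wrist_force: [-0.2, -1.2, 0.5]
finger_gap: 0.0557
grip_force: 0.0
```

```bash
python3 -c "
from h import *
go(.6115,.0068,.132,11.65)"
```

```text
t 46.0 p [0.6107 0.0069 0.2032] yaw 11.58 j [ 0.07  0.43 -0.24  1.74  0.12  0.99 -1.59] F [-0.2 -1.2  0.5] gap 0.0557 gf 0.0
cmd [0.004  0.0014 0.3561] turnz -0.0004
```

Emit:
arm_command(commands="0.004 0.001 0.1 0 0 0 -0.3;0 0 0.1 0 0 0 -0.3;0 0 0.07 0 0 0 -0.3;0 0 0.05 0 0 0 -0.3;0 0 0.036 0 0 0 -0.3;0 0 0 0 0 0 1;0 0 0 0 0 0 1;0 0 0 0 0 0 1;0 0 0 0 0 0 1;0 0 0 0 0 0 1;0 0 0 0 0 0 1")

```text
time: 47.05
tcp_pos: [0.6121, 0.0073, 0.1332]
tool_rot: [-0.0, 0.995, 0.101, 0.001]
wrist_force: [-1.0, 0.8, 6.7]
finger_gap: 0.0132
grip_force: 50.5
```

Emit:
arm_command(commands="0 0 0 0 0 0.042 1;0 0 0 0 0 0.042 1;0 0 0 0 0 0.042 1;0 0 0 0 0 0.042 1;0 0 0 0 0 0.042 1;0 0 0 0 0 0.042 1;0 0 0 0 0 0.042 1;0 0 0 0 0 0.0393 1;0 0 0 0 0 0 1;0 0 0 0 0 0 1")

```text
time: 48.05
tcp_pos: [0.6121, 0.0072, 0.1332]
tool_rot: [-0.0, 0.912, -0.41, 0.001]
wrist_force: [-1.4, 0.7, 5.8]
finger_gap: 0.0132
grip_force: 50.7
```

Emit:
arm_command(commands="0 0 0 0 0 0 -0.3;0 0 0 0 0 0 -0.3;0 0 0 0 0 0 -0.3;0 0 -0.1 0 0 0 -0.3;0 0 -0.12 0 0 0 -0.3;0 0 -0.18 0 0 0 -0.3;0 0 -0.2 0 0 0 -0.3;0.05 0.204 0 0 0 0 -0.3;0.05 0.204 0 0 0 0 -0.3;0.05 0.204 0 0 0 0 -0.3;0.05 0.204 0 0 0 0 -0.3;0.05 0.204 0 0 0 0 -0.3;0.05 0.204 0 0 0 0 -0.3;0.05 0.204 0 0 0 0 -0.3;0.05 0.204 0 0 0 0 -0.3;0.05 0.204 0 0 0 0 -0.3;0.05 0.204 0 0 0 0 -0.3;0.05 0.204 0 0 0 0 -0.3;0.05 0.204 0 0 0 0 -0.3;0 0 0 0 0 0 -0.3")

```text
time: 50.05
tcp_pos: [0.3198, -0.4125, 0.2525]
tool_rot: [0.001, 0.91, -0.415, -0.0]
wrist_force: [-0.1, 0.6, 0.6]
finger_gap: 0.0555
grip_force: 0.0
```

```bash
python3 -c "
from h import *
snap('top','t8');snap('side','s8')
K,T,im=ld('s8');b=im[150:380,150:500]
K,T,im=ld('t8');a=im[130:345,165:540]
a=cv2.resize(a,(800,459))
cv2.imwrite('pics/m8.png',a[:,:,::-1]);cv2.imwrite('pics/m9.png',cv2.resize(b,None,fx=2,fy=2)[:,:,::-1])
"
```

```text
(no output)
```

View pics/m8.png

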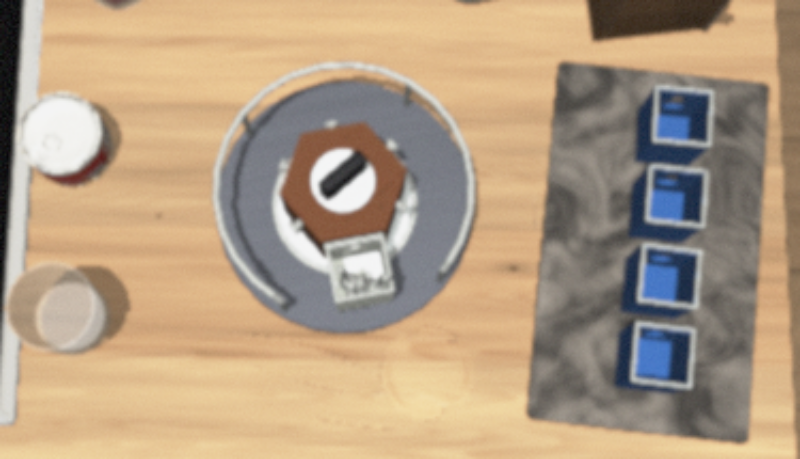

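View pics/m9.png

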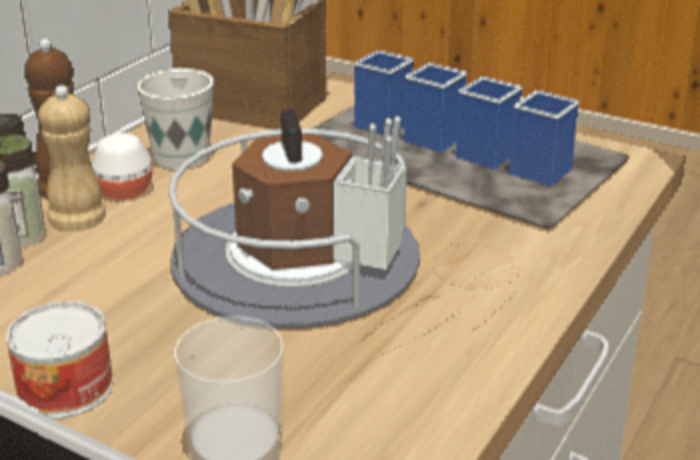

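All four blue cups stand on the board at (683,118), (677,197), (669,276) and (663,355). The white cup hangs in the middle of the opening at (360,268), and the glass and tin are where they were.

```bash
python3 -c "
from h import *
print(ctrl.job_done())"
```

```text
the job is handed in; nothing more can be done
None
```

I handed the job in at about 50 s: the final pictures show all four blue cups upright on the slate board well in from the edges, the white teaspoon cup hanging in the middle of the opening at its click-stop, and the glass and tin not visibly moved.

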